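# Clamp a freshly bonded clip in the bench screw press

## Task

The black clip in the white nest has just been bonded and must cure under pressure in the small blue screw press. Push the loading shuttle fully home under the ram by its upright knob, wind the handwheel clockwise (seen from above) by its handle until the foot just meets the clip, then add a quarter of a turn more and no further, since much more would crush the clip. Leave it clamped like that, let go, and leave the loose things beside the press where they are.

Things in the scene. Friction and masses are not known exactly. Their poses are not given: they have to be found in the camera images.
- screw_press: Small blue C-frame bench screw press fixed to the table. Origin on the table top under the screw axis, z up; -x points out of its open front, where the shuttle comes out; the column is at +x. Bed 250 x 112 mm (x -137 to +113), guide bars 38 mm high, head 218 mm high; a level disc handwheel, 125 mm in diameter, tops the screw. Turns of the wheel are marked in quarters by white bars on its rim.
- shuttle (a joint): Travel (m) of the loading shuttle, an aluminium slide with the white nest: 0 drawn out (as it starts), grows along the press's +x, 0.110 fully home against its stop, where the clip stands under the foot. It drags with about 3 N and stays where it is left.
- shuttle_knob (a point): Point on the axis of the upright black push knob on the shuttle's front end, 60 mm above the table. Round, 18 mm in diameter from 45 to 75 mm above the table, top at 80 mm; the shuttle plate under it is 30 mm above the table. With the shuttle home it stands 137 mm in front of the screw axis, 74 mm outside the handwheel's rim.
- ram: The screw with handwheel and foot. Origin on the screw axis, at table height when joint wheel reads 0; sinks 12 mm a turn. The rubber-faced foot, 31 mm in diameter, hangs on a stem whose length was set by hand and is not measured: at wheel 0 its face is 15 to 22 mm above the clip. A preloaded spring pack behind it gives about 110 N at first touch and about 155 N a quarter turn later.
- wheel (a joint): Angle (rad) of the handwheel, growing clockwise seen from above, which lowers the ram 12 mm a turn (6.28 rad). Starts between 1.5 and 5; contact comes between 7.8 and 11.7. Self-locking: stays where it is left. It drags evenly, up to 9 N at the handle while the foot is free; the drag jumps by about 4 N at first contact and stands about 6 N above the free drag a quarter turn (1.57 rad) later.
- handle (a point): Middle of the upright black handle on the handwheel, on the handle's axis, 48 mm from the screw axis; goes round and sinks with the wheel. Round, 23 mm in diameter, turns freely on its pin; full diameter from 22 mm below to 8 mm above this point, top 20 mm above; the wheel's upper face is 31 mm below, the nut at the wheel's centre (22 mm wide) ends 24 mm below.
- clip: The black moulded clip to be clamped, 46 x 67 x 28 mm, lying in the white nest of the shuttle (walls 15 mm high, about 2 mm clear all round). Origin at the centre of its underside; its y axis is the long one.
- next_clip: Another black moulded clip, 46 x 67 x 28 mm, lying on the table on the robot's side of the press; bystander. Origin at the centre of its underside.
- gauge_block: Steel gauge block, 22 x 56 x 12 mm, lying on the robot's side of the press; bystander. Origin at the centre of its underside.
- spare_punch: Dark steel punch standing upright, 16 mm in diameter, 53 mm high, beside the shuttle on the robot's side; bystander. Origin at the centre of its foot.
- bolt: Steel M8 bolt standing on its head, 13 x 15 x 36 mm, on the far side of the press; bystander. Origin at the centre of its underside. Further back on the left lies a solid heap of bent wires, and on the right stands a tall lever press; both are only in the way.

How it is judged:
On the way, in this order (a step that is already met when the one before it is completed fails the run):
1. the shuttle is fully home (within 2.5 mm of its stop), the foot still clear of the clip (value of joint shuttle above 0.1075 m and contact force between ram and clip below 1 N), for 0.2 s.
2. the foot has come down on the clip (value of joint shuttle above 0.1075 m and contact force between ram and clip above 10 N), for 0.05 s.
At the end, for the whole second after the job is handed in: The shuttle is home within 2.5 mm, the clip lies flat (within 0.12 rad) under the foot, its centre within 14 mm of the screw axis, and the foot presses it with 138 to 168 N, which is a quarter turn past first contact give or take about 0.08 turn; the wheel is at rest (value of joint shuttle above 0.1075 m and contact force between ram and clip between 138 and 168 N and horizontal distance between clip and ram below 0.014 m and angle between clip's own z axis and vertical below 0.12 rad and velocity of joint wheel between -0.05 and 0.05 rad/s and linear speed of clip below 0.01 m/s); the robot touches nothing.
It fails at once if the foot presses the clip with more than 190 N (about 0.43 turn past contact) (contact force between ram and clip above 190 N).
It fails at once if the foot presses on the clip before the shuttle is home (contact force between ram and clip above 3 N and value of joint shuttle below 0.106 m).
It fails at once if a loose thing beside the press (next clip, gauge block, punch, bolt) is moved by more than 20 mm (distance of any of next_clip, gauge_block, spare_punch, bolt from where it was at the start of the episode above 0.02 m).
It fails at once if the standing punch or bolt is tipped over (angle between any of spare_punch, bolt's own z axis and vertical above 0.4 rad).
It also fails if it takes over 67 s, if anything falls off the work surface, if the arm or the gripper's body presses on something with over 40 N, if the wrist force passes 120 N, or if a joint passes its speed limit or range.

## Robot

A 7-joint arm with a two-finger parallel gripper is mounted at the origin on a cart in front of the work surface, level with it; the furniture and walls round the work are solid. World frame = base frame: x ahead of the robot, y to its left, z up, the work surface at z = 0. Lengths are in m, angles in rad, forces in N, time in s.
With the tool pointing down it reaches from about 0.35 to 0.9 m from the base axis. Payload 8.1 kg.
Tool frame: the origin (TCP) lies at the very end of the fingers, on their centre line; the grasp point (between the pads) lies 19 mm behind it; z points along the fingers, y is the line along which they close (so a half turn about z gives the same grasp; the last joint's range is limited). The gripper opens to 92 mm and grips with 3 to 60 N. Pads are 19 mm wide; open, the fingers measure 130 mm over their backs; the gripper's body (75 mm by 190 mm) begins 47 mm behind the grasp point.
Start: joints at [1.197, 0.434, 0.025, 1.573, -0.012, 1.134, -0.075], TCP at [0.167, -0.602, 0.227] pointing down, gripper open.
Joint ranges: [-2.62, 2.62], [-0.44, 2.09], [-1.27, 1.32], [0.08, 2.57], [-1.32, 4.46], [0.12, 2], [-2.74, 2.74]. Speed limits (rad/s): [2.22, 2.22, 3.01, 3.01, 3.14, 3.14, 3.14].

## Interface

Orientations are given as a unit quaternion [w, x, y, z].
In Python, from station import manip, eyes gives the robot as it stands. The module is installed in compiled form; this text tells all that it offers.
- The arm moves only by the tool play_rows, never from a script. Its argument "series" is a list of rows, each a list of 2 entries, a list of its own where there are three numbers: the shift along the world's x, y, z normalised to -1 to 1, where 1 is 100 mm, then the turn about the world's z normalised to -1 to 1, where 1 is pi/2 rad. A call has 1 to 20 rows; each row shifts and turns the commanded pose from where the row before left it; what a row does not reach is not made up. A row lasts 1/12 s, in which the tool goes at most 41.7 mm and 7.16 degrees, less where a joint would pass 70% of its speed; a pose out of reach is approached as far as the arm can. A call with a number of a shift or a turn outside -1 to 1 is refused whole. A call with a gripper value outside its range is refused whole. "gripper" is the gripper command: -1 is fully open, 1 is shut, values between are in proportion, set as the call begins (left out, the last holds). The fingers move at their own pace and stop on an object; "force" is the grip in N (left out, the last holds). Time passes only in rows, so rows that do not move let the fingers close. It gives the time, the measured TCP pose, the force, the opening and the grip force at its end, in the units of the state.
- manip.state(): the state, without advancing time (a new reading comes with each control period).
- eyes.camera(name): name is "scene" or "side" or "wrist"; returns a dict with "frame" (480x640x3 uint8, blue, green, red), "K" (3x3 intrinsics, pixels), "dist" ([k1, k2, p1, p2, k3] as OpenCV has them; the pictures are not rectified), "xyz" and "rotation" of the camera in the world. Camera axes: x right, y down, z forward; pixel columns grow to the right and rows downward; lengths in m; the calibration is good to about 2 mm. A picture is of the moment at which its call begins. There is no depth.
- manip.sign_off(): hands the job in; it is judged then, once.
The state is a dict: "clock": time; "qpos": joint angles; "qd": joint speeds; "effort": joint torques, N m; "tool_pos": TCP position; "eef_rot": TCP orientation; "ft_force": force on the tool from outside, world axes, zero at the start; "moment": the same for the moment, N m; "gripper_width": opening from 0.0 (shut) to 1.0 (fully open); "gripper_force": force on a finger pad.
Only numpy, scipy, OpenCV 4.12 (cv2) and the standard library are available. Lean on these libraries where they do the work, as an engineer would, in place of code of your own. Each camera call takes 0.05 s, during which the arm holds its last target. There are 200 camera calls.

## Working session

There is one attempt and no reset: what is moved stays moved. The work goes in short steps, Python scripts to look and compute and a tool call to move; the robot and the scene stay as the last step left them, time stands still between calls to the robot, and variables do not carry over. Pictures are saved under pics/ and viewed, at most 10 in all, crops included, and the job is handed in when it is done.

Besides the shell and the picture viewer there is one more tool, called after "Emit:" in YAML: its name, and indented under it one key for each argument. play_rows: Moves the arm, as the interface text tells. Scaled input: -1 to 1 covers 100 mm each way for a shift and pi/2 rad each way for a turn. Its arguments: {"type":"object","properties":{"series":{"type":"array"},"gripper":{"type":"number"},"force":{"type":"number"}},"required":["series"]}

```bash
mkdir -p pics; cat > h.py <<'E'
import numpy as np, cv2
from station import manip, eyes
def cam(n, save=None):
    c=eyes.camera(n)
    if save: cv2.imwrite('pics/'+save,c['frame'])
    return c
def R(c):
    r=np.array(c['rotation'],float)
    if r.shape==(3,3): return r
    w,x,y,z=r.ravel()
    from scipy.spatial.transform import Rotation as Ro
    return Ro.from_quat([x,y,z,w]).as_matrix()
def ray(c,uv):
    p=cv2.undistortPoints(np.array([[uv]],float),np.array(c['K']),np.array(c['dist']))[0,0]
    d=R(c)@np.array([p[0],p[1],1]); return np.array(c['xyz']),d/np.linalg.norm(d)
def onz(c,uv,z):
    o,d=ray(c,uv); return o+d*(z-o[2])/d[2]
def two(c1,u1,c2,u2):
    o1,d1=ray(c1,u1);o2,d2=ray(c2,u2)
    A=np.stack([d1,-d2],1); s=np.linalg.lstsq(A,o2-o1,rcond=None)[0]
    a=o1+s[0]*d1;b=o2+s[1]*d2; return (a+b)/2,np.linalg.norm(a-b)
def proj(c,P):
    r=R(c); rv=cv2.Rodrigues(r.T)[0]; t=-r.T@np.array(c['xyz'])
    return cv2.projectPoints(np.array(P,float).reshape(-1,1,3),rv,t,np.array(c['K']),np.array(c['dist']))[0][:,0]
E
python3 - <<'E'
from h import *
for n in ['scene','side']:
    c=cam(n,n+'0.png'); print(n,c['xyz'],c['rotation'],c['K'])
print(manip.state())
E
```

```text
scene [ 0.21055971 -0.57999441  0.66360537] [-0.46366392  0.86269026 -0.17136667  0.10683986] [[448.01264224   0.         325.03276347]
 [  0.         448.01264224 243.10605787]
 [  0.           0.           1.        ]]
side [0.47007075 0.78731605 0.58883791] [ 0.019879   -0.00851858  0.86136024 -0.50753404] [[442.41860827   0.         317.61883763]
 [  0.         442.41860827 242.47885924]
 [  0.           0.           1.        ]]
{'clock': 0.1, 'qpos': array([ 1.19738903,  0.43512821,  0.02497423,  1.57397103, -0.01163085,
        1.13396745, -0.07508313]), 'qd': array([-0.00060741, -0.00084833, -0.00112534, -0.00304748, -0.00092498,
        0.00048857,  0.00073871]), 'effort': array([ 4.13838003e-03, -6.69128609e+01,  9.88512374e-01, -3.15147042e+01,
       -6.04239525e-02,  3.72616947e-02,  1.14829427e-04]), 'tool_pos': array([ 0.16703963, -0.60181985,  0.22605259]), 'eef_rot': array([-6.50373772e-04,  9.90851147e-01,  1.34957634e-01, -1.36018234e-04]), 'ft_force': array([-0.04033546, -0.27067494,  0.06473074]), 'moment': array([-0.02071938,  0.00624715,  0.0117813 ]), 'gripper_force': 0.0, 'gripper_width': 1.0023335870744494}
```

View pics/scene0.png

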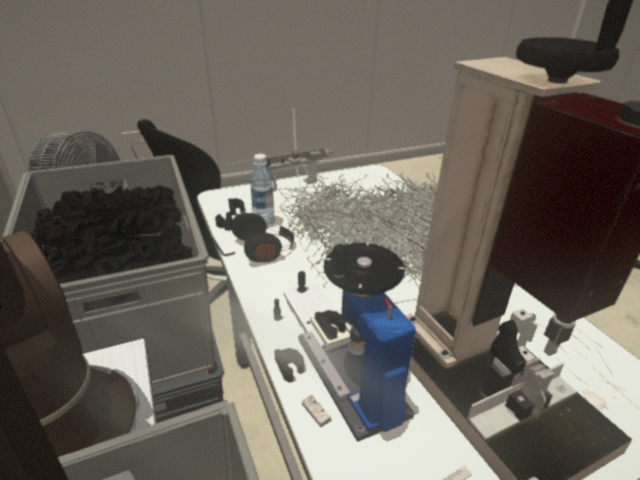

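View pics/side0.png

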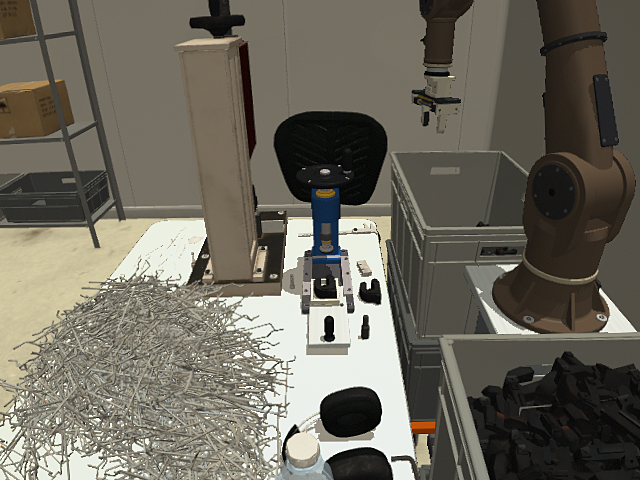

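The scene view shows the knob at about (301,280), the punch at (277,310) and the wheel nut at (363,262). In the side view the knob is at (329,328), the wheel nut at (325,172) and the handle near (347,157). I'll zoom in on both.

```bash
python3 - <<'E'
import cv2,numpy as np
a=cv2.imread('pics/scene0.png')[230:390,260:420]; b=cv2.imread('pics/side0.png')[140:360,275:395]
a=cv2.resize(a,(400,400),interpolation=cv2.INTER_CUBIC) # 2.5x
b=cv2.resize(b,None,fx=2.7,fy=2.7,interpolation=cv2.INTER_CUBIC)
o=np.zeros((594,400+b.shape[1],3),np.uint8);o[:400,:400]=a;o[:b.shape[0],400:]=b
o=cv2.convertScaleAbs(o,alpha=1.6,beta=15)
cv2.imwrite('pics/z0.png',o)
E
```

```text
(no output)
```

View pics/z0.png

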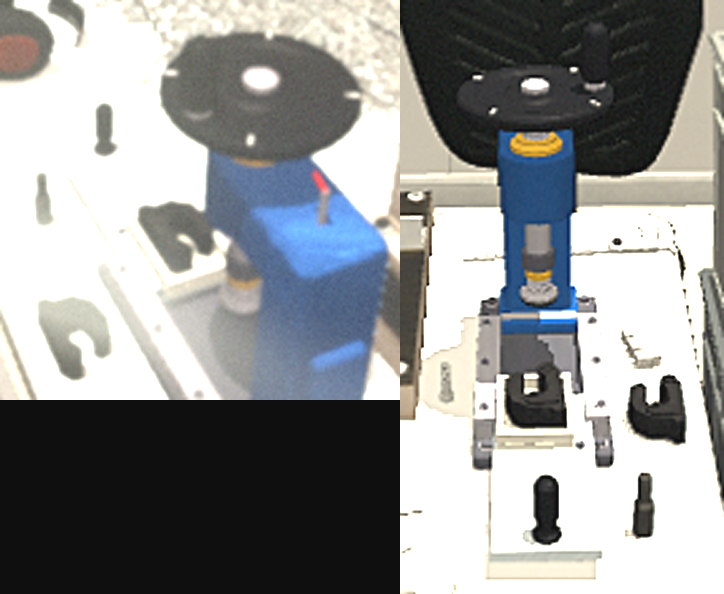

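```bash
python3 - <<'E'
from h import *
s=cam('scene');d=cam('side')
S=lambda x,y:(260+x/2.5,230+y/2.5); D=lambda x,y:(275+(x-400)/2.7,140+y/2.7)
np.set_printoptions(precision=4,suppress=True)
print('nut',two(s,S(262,75),d,D(536,84)))
print('knobtop',two(s,S(104,106),d,D(545,480)))
print('knob base',two(s,S(105,150),d,D(546,538)))
print('knob z80',onz(s,S(104,107),.08),onz(d,D(545,483),.08))
print('punch top',two(s,S(41,177),d,D(645,477)), onz(s,S(45,220),0))
for z in (.25,.27,.29): print(z,onz(d,D(596,30),z), onz(d,D(596,86),z-.05))
# blue bed edges / guide bars
print('bars L near', onz(d,D(605,458),.038),onz(d,D(482,460),.038))
print('shuttle front', onz(d,D(488,556),.03),onz(d,D(600,556),.03))
E
```

```text
nut (array([ 0.4936, -0.0974,  0.2709]), np.float64(0.0020002362947107353))
knobtop (array([0.485 , 0.1489, 0.0778]), np.float64(0.00040213585488674416))
knob base (array([0.4855, 0.1501, 0.0276]), np.float64(0.0009175742907632915))
knob z80 [0.4832 0.1448 0.08  ] [0.4851 0.1547 0.08  ]
punch top (array([0.4144, 0.1108, 0.05  ]), np.float64(0.00038012151030547396)) [0.4165 0.1122 0.    ]
0.25 [ 0.4408 -0.3006  0.25  ] [ 0.441  -0.2856  0.2   ]
0.27 [ 0.4426 -0.2364  0.27  ] [ 0.4425 -0.2305  0.22  ]
0.29 [ 0.4443 -0.1722  0.29  ] [ 0.444  -0.1753  0.24  ]
bars L near [0.4419 0.073  0.038 ] [0.5338 0.0755 0.038 ]
shuttle front [0.5244 0.1716 0.03  ] [0.448  0.1712 0.03  ]
```

```bash
python3 - <<'E'
from h import *
np.set_printoptions(precision=4,suppress=True)
s=cam('scene');d=cam('side')
print('lever base side near corners',onz(d,(280,292),.0),onz(d,(283,215),0.01),onz(d,(188,284),0))
print('post bottom', onz(d,(212,280),.02),onz(d,(252,280),.02),onz(d,(262,245),.02))
print('scene base', onz(s,(452,368),.02),onz(s,(418,318),.02))
print('post top corners', two(s,(457,63),d,(177,45)),two(s,(545,95),d,(238,40)))
print('post top z.6', two(s,(510,88),d,(238,38)))
h=np.array([.446,-.096])
print('handle proj scene', proj(s,[[*h,.314],[*h,.263]]),'side',proj(d,[[*h,.314],[*h,.263]]))
print('heap edge', onz(d,(290,370),.0),onz(d,(285,350),.03),onz(d,(150,270),.05), onz(s,(300,235),.0))
E
```

```text
lever base side near corners [ 0.6007 -0.0419  0.    ] [ 0.6336 -0.4328  0.01  ] [ 0.8269 -0.0736  0.    ]
post bottom [ 0.7618 -0.0613  0.02  ] [ 0.667  -0.0615  0.02  ] [ 0.6676 -0.2277  0.02  ]
scene base [ 0.6672 -0.1556  0.02  ] [ 0.6834 -0.0171  0.02  ]
post top corners (array([0.7191, 0.0429, 0.5267]), np.float64(0.025861122706223965)) (array([ 0.6691, -0.185 ,  0.5263]), np.float64(0.0031595199632074482))
post top z.6 (array([ 0.6584, -0.1403,  0.5288]), np.float64(0.011685050874510819))
handle proj scene [[336.4093 242.2209]
 [335.0678 270.8114]] side [[347.7548 150.9771]
 [347.6306 174.4287]]
heap edge [0.5559 0.2032 0.    ] [0.5651 0.1829 0.03  ] [ 0.9052 -0.0574  0.05  ] [0.5781 0.4085 0.    ]
```

Everything fits the given sizes: knob to axis measures 0.2466 m against 0.247 expected, and the nut top is at z 0.271. I'll go up, then across to the knob.

Emit:
play_rows:
  series:
    - [[0, 0, 0.35], 0]
    - [[0, 0, 0.35], 0]
    - [[0, 0, 0.35], 0]
    - [[0, 0, 0.35], 0]
    - [[0, 0, 0.35], 0]
  gripper: -1

```text
clock: 0.72
tool_pos: [0.167, -0.6019, 0.4036]
eef_rot: [0.0, 0.991, 0.135, 0.0]
ft_force: [0.5, -1.1, -0.1]
gripper_width: 1.005
gripper_force: 0.0
```

Emit:
play_rows:
  series:
    - [[0.159, 0.37, 0], 0.0425]
    - [[0.159, 0.37, 0], 0.0425]
    - [[0.159, 0.37, 0], 0.0425]
    - [[0.159, 0.37, 0], 0.0425]
    - [[0.159, 0.37, 0], 0.0425]
    - [[0.159, 0.37, 0], 0.0425]
    - [[0.159, 0.37, 0], 0.0425]
    - [[0.159, 0.37, 0], 0.0425]
    - [[0.159, 0.37, 0], 0.0425]
    - [[0.159, 0.37, 0], 0.0425]
    - [[0.159, 0.37, 0], 0.0425]
    - [[0.159, 0.37, 0], 0.0425]
    - [[0.159, 0.37, 0], 0.0425]
    - [[0.159, 0.37, 0], 0.0425]
    - [[0.159, 0.37, 0], 0.0425]
    - [[0.159, 0.37, 0], 0.0425]
    - [[0.159, 0.37, 0], 0.0425]
    - [[0.159, 0.37, 0], 0.0425]
    - [[0.159, 0.37, 0], 0.0425]
    - [[0.159, 0.37, 0], 0.0425]

```text
clock: 2.38
tool_pos: [0.4856, 0.1395, 0.4019]
eef_rot: [0.0, 0.694, 0.72, 0.0]
ft_force: [0.8, -0.4, 0.3]
gripper_width: 0.997
gripper_force: 0.0
```

Emit:
play_rows:
  series:
    - [[0, 0, 0], 0]
    - [[0, 0, 0], 0]
    - [[0, 0, 0], 0]

```text
clock: 2.63
tool_pos: [0.4851, 0.1374, 0.4015]
eef_rot: [-0.0, 0.695, 0.719, -0.0]
ft_force: [-0.5, 0.1, -0.0]
gripper_width: 1.0
gripper_force: 0.0
```

```bash
python3 - <<'E'
from h import *
c=cam('wrist','w1.png'); print(manip.state()['tool_pos'],manip.state()['eef_rot'],c['xyz'])
n=[0.4936,-0.0974]
print(proj(c,[[.485,.149,.08],[.485,.149,.03],[.4936,-.0974,.27],[.446,-.096,.314]]))
E
```

```text
[0.48507336 0.13660115 0.4016327 ] [ 2.30257849e-04  6.95239277e-01  7.18778224e-01 -3.97936601e-04] [0.48221817 0.21986286 0.55870979]
[[321.0230693  173.39438745]
 [321.00515982 168.10373475]
 [320.87278404 449.51517869]
 [267.32551589 488.26683345]]
```

View pics/w1.png

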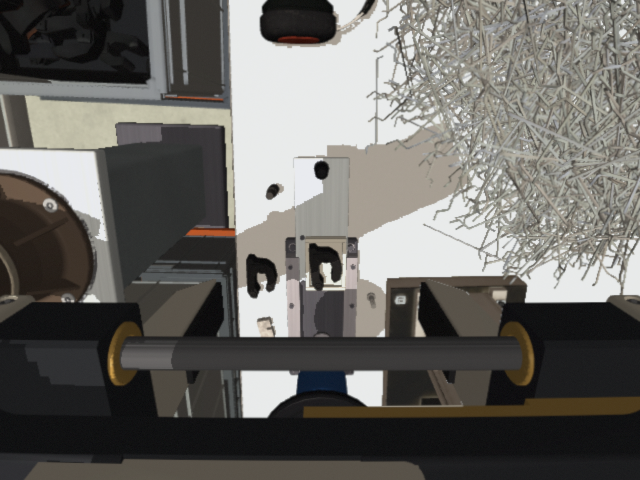

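The wrist view shows the knob at (321,170), against a predicted (321,171). The punch is at (273,191) and the heap is clear of the path. I'll descend and grip the knob.

Emit:
play_rows:
  series:
    - [[0, 0.06, -0.3], 0]
    - [[0, 0.06, -0.3], 0]
    - [[0, 0, -0.3], 0]
    - [[0, 0, -0.3], 0]
    - [[0, 0, -0.3], 0]
    - [[0, 0, -0.3], 0]
    - [[0, 0, -0.3], 0]
    - [[0, 0, -0.3], 0]
    - [[0, 0, -0.3], 0]
    - [[0, 0, -0.3], 0]
    - [[0, 0, -0.3], 0]
    - [[0, 0, -0.2], 0]
    - [[0, 0, -0.1], 0]
    - [[0, 0, 0], 0]
  gripper: -0.1

```text
clock: 3.85
tool_pos: [0.4844, 0.1477, 0.0404]
eef_rot: [-0.0, 0.695, 0.719, -0.002]
ft_force: [0.3, 0.6, 0.7]
gripper_width: 0.55
gripper_force: 0.0
```

Emit:
play_rows:
  series:
    - [[0, 0, 0], 0]
    - [[0, 0, 0], 0]
    - [[0, 0, 0], 0]
    - [[0, 0, 0], 0]
    - [[0, 0, 0], 0]
    - [[0, 0, 0], 0]
  gripper: 1
  force: 20

```text
clock: 4.35
tool_pos: [0.4853, 0.1498, 0.0423]
eef_rot: [0.0, 0.695, 0.719, 0.0]
ft_force: [-0.5, -1.3, 7.0]
gripper_width: 0.189
gripper_force: 20.0
```

Emit:
play_rows:
  series:
    - [[0.003, -0.1, 0], 0]
    - [[0.003, -0.1, 0], 0]
    - [[0.004, -0.1, 0], 0]
    - [[0.003, -0.1, 0], 0]
    - [[0.004, -0.1, 0], 0]
    - [[0.003, -0.1, 0], 0]
    - [[0.004, -0.1, 0], 0]
    - [[0.003, -0.1, 0], 0]
    - [[0.004, -0.1, 0], 0]
    - [[0.003, -0.1, 0], 0]
    - [[0.002, -0.06, 0], 0]
    - [[0, 0, 0], 0]
    - [[0, 0, 0], 0]

```text
clock: 5.43
tool_pos: [0.4893, 0.0419, 0.0423]
eef_rot: [0.001, 0.695, 0.719, -0.0]
ft_force: [-0.9, -2.6, 8.4]
gripper_width: 0.191
gripper_force: 20.0
```

Emit:
play_rows:
  series:
    - [[0, -0.02, 0], 0]
    - [[0, -0.02, 0], 0]
    - [[0, 0, 0], 0]

```text
clock: 5.68
tool_pos: [0.4894, 0.0398, 0.0424]
eef_rot: [0.0, 0.695, 0.719, 0.001]
ft_force: [-0.8, 2.6, 5.9]
gripper_width: 0.189
gripper_force: 20.0
```

Emit:
play_rows:
  series:
    - [[0, -0.02, 0], 0]
    - [[0, -0.01, 0], 0]
    - [[0, 0, 0], 0]
    - [[0, 0, 0], 0]

```text
clock: 6.02
tool_pos: [0.4894, 0.0398, 0.0424]
eef_rot: [-0.001, 0.694, 0.72, 0.002]
ft_force: [-0.3, 11.2, 2.5]
gripper_width: 0.188
gripper_force: 20.0
```

The shuttle is home: it travelled 110 mm and the force built up at the stop. I'll release, go up and turn so that the wrist camera sits on the robot's side, away from the lever press.

Emit:
play_rows:
  series:
    - [[0, 0.03, 0], 0]
    - [[0, 0.02, 0], 0]
    - [[0, 0, 0], 0]
    - [[0, 0, 0], 0]
    - [[0, 0, 0.2], 0]
    - [[0, 0, 0.3], 0]
    - [[0, 0, 0.3], 0]
    - [[0, 0, 0.3], 0]
    - [[0, 0, 0.3], 0]
    - [[0, 0, 0.3], 0]
    - [[0, 0, 0.3], 0]
    - [[0, 0, 0.3], 0]
    - [[0, 0, 0.3], 0]
    - [[0, 0, 0.3], 0]
    - [[0, 0, 0.3], 0]
    - [[0, 0, 0.3], 0]
    - [[0, 0, 0.3], 0]
  gripper: -0.1

```text
clock: 7.43
tool_pos: [0.4882, 0.0411, 0.4232]
eef_rot: [0.0, 0.695, 0.719, -0.0]
ft_force: [0.7, -0.4, -0.6]
gripper_width: 0.548
gripper_force: 0.0
```

Emit:
play_rows:
  series:
    - [[0.02, -0.085, 0], 0.07]
    - [[0.02, -0.085, 0], 0.07]
    - [[0.02, -0.085, 0], 0.07]
    - [[0.02, -0.085, 0], 0.07]
    - [[0.02, -0.085, 0], 0.07]
    - [[0.02, -0.085, 0], 0.07]
    - [[0.02, -0.085, 0], 0.07]
    - [[0.02, -0.085, 0], 0.07]
    - [[0.02, -0.085, 0], 0.07]
    - [[0.02, -0.085, 0], 0.07]
    - [[0.02, -0.085, 0], 0.07]
    - [[0.02, -0.085, 0], 0.07]
    - [[0.02, -0.085, 0], 0.07]
    - [[0.02, -0.085, 0], 0.07]
    - [[0, 0, 0], 0]
    - [[0, 0, 0], 0]
    - [[0, 0, 0], 0]

```text
clock: 8.85
tool_pos: [0.5165, -0.0769, 0.4217]
eef_rot: [-0.0, -0.0, 1.0, 0.0]
ft_force: [0.7, -0.1, -0.1]
gripper_width: 0.551
gripper_force: 0.0
```

```bash
python3 - <<'E'
from h import *
c=cam('wrist','w2.png'); s=manip.state();print(s['clock'],s['tool_pos'],s['eef_rot'],s['qpos'],s['ft_force'],c['xyz'])
print(proj(c,[[.489,.04,.08],[.4936,-.0974,.27],[.446,-.096,.314],[.446,-.096,.263]]))
d=cam('side','d2.png'); print(proj(d,[[.489,.039,.08]]))
S=cam('scene','s2.png')
np.save('w2cam.npy',{k:c[k] for k in('K','dist','xyz','rotation')},allow_pickle=True)
E
```

```text
8.9 [ 0.51651336 -0.07664374  0.42178787] [-4.10934583e-05 -6.05400832e-04  9.99999816e-01 -1.72247290e-05] [ 0.80118857  0.3176565  -1.03216211  1.41621954  0.27147443  1.55883339
  1.36054861] [0.29780445 0.49956792 0.1595381 ] [ 0.43395015 -0.0769551   0.57898489]
[[409.24133052 159.6270524 ]
 [295.78105085 190.49391205]
 [292.51006313 134.05841949]
 [296.95204365 131.12186961]]
[[327.5254306  282.93992904]]
```

View pics/w2.png

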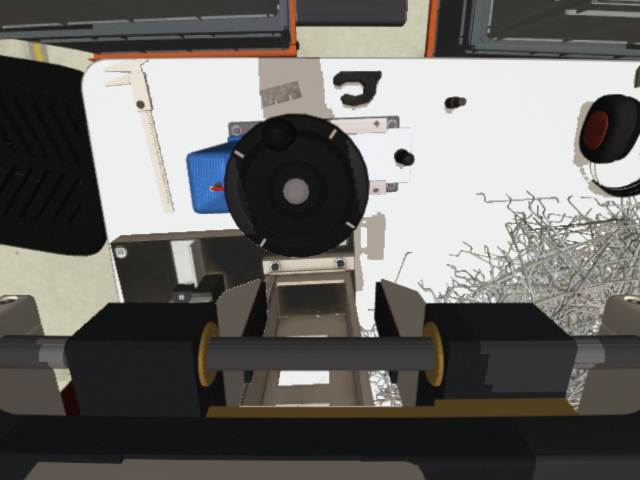

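The wrist view shows the nut at (296,191), matching the prediction, the handle's top at (279,135) and the knob at (404,157). I'll refine the axis and handle and verify that the shuttle is home in the side view.

```bash
python3 - <<'E'
from h import *
np.set_printoptions(precision=4,suppress=True)
c=np.load('w2cam.npy',allow_pickle=True).item()
f=cv2.imread('pics/w2.png'); 
g=cv2.cvtColor(f,cv2.COLOR_BGR2GRAY)
# nut blob
m=((g>70)&(g<200)).astype(np.uint8); m[:170]=0;m[215:]=0;m[:,:275]=0;m[:,318:]=0
n,l,st,ce=cv2.connectedComponentsWithStats(m); k=1+np.argmax(st[1:,4]); print('nut',ce[k],st[k])
m=(g[115:160,255:305]<22).astype(np.uint8)
n,l,st,ce=cv2.connectedComponentsWithStats(m); k=1+np.argmax(st[1:,4]); print('handle',ce[k]+[255,115],st[k])
N=onz(c,(296,191),.2705)
for u in((279,134),ce[k]+[255,115]):
    H=onz(c,u,.312); print(N,H,np.linalg.norm((H-N)[:2]),np.degrees(np.arctan2(*(H-N)[[1,0]])))
d=cv2.imread('pics/d2.png'); cd=eyes.camera('side')
gg=cv2.cvtColor(d,cv2.COLOR_BGR2GRAY)[262:312,310:345]
m=(gg<60).astype(np.uint8); n,l,st,ce=cv2.connectedComponentsWithStats(m)
for i in range(1,n): print('side dark',ce[i]+[310,262],st[i][:4]+[310,262,0,0],st[i][4])
print('proj knob home',proj(cd,[[.489,.0396,.08],[.489,.0396,.045]]))
print(proj(c,[[.489,.0396,.08],[.489,.0396,.03]]))
E
```

```text
nut [295.6885 190.744 ] [283 178  26  26 504]
handle [278.1816 134.6335] [   0    0   50   45 1206]
[ 0.4939 -0.0972  0.2705] [ 0.446  -0.1055  0.312 ] 0.048592380703242906 -170.20327997209287
[ 0.4939 -0.0972  0.2705] [ 0.4465 -0.106   0.312 ] 0.04827762047671037 -169.44160462532457
side dark [324.5346 265.3836] [314 262  21   8] 159
side dark [339.  275.5] [338 275   3   2] 6
side dark [327.5311 293.8192] [323 282  10  24] 177
side dark [310. 295.] [310 295   1   1] 1
side dark [344. 311.] [344 311   1   1] 1
proj knob home [[327.5209 283.1059]
 [327.7628 297.067 ]]
[[408.9382 159.6261]
 [401.1306 155.7348]]
```

Shuttle home is confirmed. The handle is at (0.4465,-0.1056), 48.3 mm from the axis, which agrees with the 48 mm given. I'll grasp it.

Emit:
play_rows:
  series:
    - [[-0.14, -0.058, 0], 0]
    - [[-0.14, -0.058, 0], 0]
    - [[-0.14, -0.058, 0], 0]
    - [[-0.14, -0.058, 0], 0]
    - [[-0.14, -0.058, 0], 0]
    - [[0, 0, -0.2], 0]
    - [[0, 0, -0.2], 0]
    - [[0, 0, -0.2], 0]
    - [[0, 0, -0.2], 0]
    - [[0, 0, -0.2], 0]
    - [[0, 0, -0.2], 0]
    - [[0, 0, -0.15], 0]
    - [[0, 0, -0.1], 0]
    - [[0, 0, 0], 0]
    - [[0, 0, 0], 0]

```text
clock: 10.3
tool_pos: [0.4469, -0.106, 0.277]
eef_rot: [-0.0, -0.002, 1.0, 0.0]
ft_force: [-0.5, 0.5, 0.9]
gripper_width: 0.551
gripper_force: 0.0
```

```bash
python3 - <<'E'
from h import *
np.set_printoptions(precision=4,suppress=True)
s=manip.state();print(s['tool_pos'],s['ft_force'],s['qpos'])
f=cv2.imread('pics/d2.png')[225:305,295:360]; a=cv2.resize(f,None,fx=7,fy=7,interpolation=cv2.INTER_CUBIC)
cv2.imwrite('pics/z2.png',cv2.convertScaleAbs(a,alpha=1.5,beta=25))
E
```

```text
[ 0.4469 -0.106   0.277 ] [-0.4734  0.464   0.8591] [ 0.9759  0.2679 -1.0327  1.8217  0.247   1.191   1.4408]
```

View pics/z2.png

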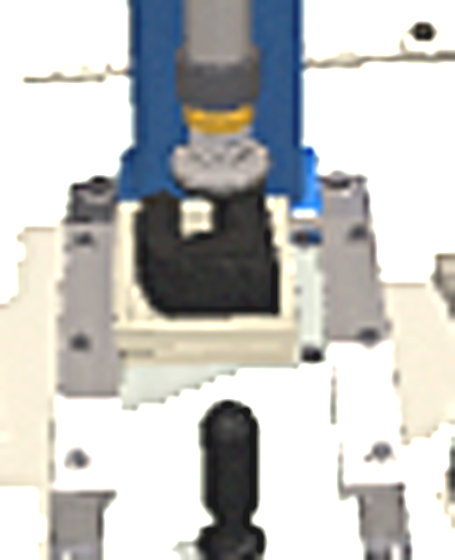

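The foot's lower front edge is at about (326,252) in the side view, above the clip, whose top front edge is near row 262. Next I'll estimate the gap and print the circle's rows while closing on the handle.

Emit:
play_rows:
  series:
    - [[0, 0, 0], 0]
    - [[0, 0, 0], 0]
    - [[0, 0, 0], 0]
    - [[0, 0, 0], 0]
    - [[0, 0, 0], 0]
  gripper: 1
  force: 30

```text
clock: 10.72
tool_pos: [0.447, -0.1068, 0.2771]
eef_rot: [0.0, -0.002, 1.0, -0.001]
ft_force: [-0.5, -4.4, 2.2]
gripper_width: 0.239
gripper_force: 28.6
```

```bash
python3 - <<'E'
from h import *
np.set_printoptions(precision=4,suppress=True)
d=eyes.camera('side')
o,r=ray(d,(326.4,252.1)); t=(-.0818-o[1])/r[1]; print('foot bottom z',(o+t*r))
C=np.array([.4938,-.0973]); p=np.array(manip.state()['tool_pos'])[:2]
print(manip.state()['tool_pos'],np.linalg.norm(p-C),np.degrees(np.arctan2(*(p-C)[::-1])))
th=np.radians(190-5*np.arange(0,73)); P=.48*np.stack([np.cos(th),np.sin(th)],1)
D=np.diff(P,axis=0)
for i,x in enumerate(D): print(190-5*i,[[round(x[0],3),round(x[1],3),-.0017],0],end='\n' if i%3==2 else ' ')
E
```

```text
foot bottom z [ 0.4934 -0.0818  0.0824]
[ 0.447  -0.1068  0.2771] 0.0477685517371919 -168.50068437454226
190 [[np.float64(-0.005), np.float64(0.042), -0.0017], 0] 185 [[np.float64(-0.002), np.float64(0.042), -0.0017], 0] 180 [[np.float64(0.002), np.float64(0.042), -0.0017], 0]
175 [[np.float64(0.005), np.float64(0.042), -0.0017], 0] 170 [[np.float64(0.009), np.float64(0.041), -0.0017], 0] 165 [[np.float64(0.013), np.float64(0.04), -0.0017], 0]
160 [[np.float64(0.016), np.float64(0.039), -0.0017], 0] 155 [[np.float64(0.019), np.float64(0.037), -0.0017], 0] 150 [[np.float64(0.022), np.float64(0.035), -0.0017], 0]
145 [[np.float64(0.025), np.float64(0.033), -0.0017], 0] 140 [[np.float64(0.028), np.float64(0.031), -0.0017], 0] 135 [[np.float64(0.031), np.float64(0.028), -0.0017], 0]
130 [[np.float64(0.033), np.float64(0.025), -0.0017], 0] 125 [[np.float64(0.035), np.float64(0.022), -0.0017], 0] 120 [[np.float64(0.037), np.float64(0.019), -0.0017], 0]
115 [[np.float64(0.039), np.float64(0.016), -0.0017], 0] 110 [[np.float64(0.04), np.float64(0.013), -0.0017], 0] 105 [[np.float64(0.041), n
[... 2463 characters left out ...]
[np.float64(-0.039), np.float64(0.016), -0.0017], 0] -115 [[np.float64(-0.037), np.float64(0.019), -0.0017], 0] -120 [[np.float64(-0.035), np.float64(0.022), -0.0017], 0]
-125 [[np.float64(-0.033), np.float64(0.025), -0.0017], 0] -130 [[np.float64(-0.031), np.float64(0.028), -0.0017], 0] -135 [[np.float64(-0.028), np.float64(0.031), -0.0017], 0]
-140 [[np.float64(-0.025), np.float64(0.033), -0.0017], 0] -145 [[np.float64(-0.022), np.float64(0.035), -0.0017], 0] -150 [[np.float64(-0.019), np.float64(0.037), -0.0017], 0]
-155 [[np.float64(-0.016), np.float64(0.039), -0.0017], 0] -160 [[np.float64(-0.013), np.float64(0.04), -0.0017], 0] -165 [[np.float64(-0.009), np.float64(0.041), -0.0017], 0]
```

The grip is good: 22 mm opening on the 23 mm handle. The gap looks like roughly 1 to 1.6 turns. I'll wind the first quarter, which is certainly free, and sample the drag.

Emit:
play_rows:
  series:
    - [[-0.005, 0.042, -0.0017], 0]
    - [[-0.002, 0.042, -0.0017], 0]
    - [[0.002, 0.042, -0.0017], 0]
    - [[0.005, 0.042, -0.0017], 0]
    - [[0.009, 0.041, -0.0017], 0]
    - [[0.013, 0.04, -0.0017], 0]

```text
clock: 11.27
tool_pos: [0.4483, -0.083, 0.2761]
eef_rot: [-0.001, -0.001, 1.0, -0.001]
ft_force: [-5.6, -7.3, 9.0]
gripper_width: 0.235
gripper_force: 30.0
```

Emit:
play_rows:
  series:
    - [[0.016, 0.039, -0.0017], 0]
    - [[0.019, 0.037, -0.0017], 0]
    - [[0.022, 0.035, -0.0017], 0]
    - [[0.025, 0.033, -0.0017], 0]
    - [[0.028, 0.031, -0.0017], 0]
    - [[0.031, 0.028, -0.0017], 0]

```text
clock: 11.77
tool_pos: [0.4621, -0.0617, 0.275]
eef_rot: [-0.001, -0.001, 1.0, -0.001]
ft_force: [-7.6, -2.7, 10.9]
gripper_width: 0.24
gripper_force: 30.0
```

Emit:
play_rows:
  series:
    - [[0.033, 0.025, -0.0017], 0]
    - [[0.035, 0.022, -0.0017], 0]
    - [[0.037, 0.019, -0.0017], 0]
    - [[0.039, 0.016, -0.0017], 0]
    - [[0.04, 0.013, -0.0017], 0]
    - [[0.041, 0.009, -0.0017], 0]

```text
clock: 12.27
tool_pos: [0.4845, -0.0504, 0.274]
eef_rot: [-0.001, -0.002, 1.0, -0.0]
ft_force: [-7.8, -0.2, 11.2]
gripper_width: 0.241
gripper_force: 30.0
```

Emit:
play_rows:
  series:
    - [[0.042, 0.005, -0.0016], 0]
    - [[0.042, 0.002, -0.0016], 0]
    - [[0.042, -0.002, -0.0016], 0]
    - [[0.042, -0.005, -0.0016], 0]
    - [[0.041, -0.009, -0.0016], 0]
    - [[0.04, -0.013, -0.0016], 0]

```text
clock: 12.77
tool_pos: [0.5094, -0.052, 0.2731]
eef_rot: [-0.001, -0.002, 1.0, 0.0]
ft_force: [-7.8, 1.5, 9.0]
gripper_width: 0.239
gripper_force: 30.0
```

Emit:
play_rows:
  series:
    - [[0.039, -0.016, -0.0016], 0]
    - [[0.037, -0.019, -0.0016], 0]
    - [[0.035, -0.022, -0.0016], 0]
    - [[0.033, -0.025, -0.0016], 0]
    - [[0.031, -0.028, -0.0016], 0]
    - [[0.028, -0.031, -0.0016], 0]

```text
clock: 13.27
tool_pos: [0.5297, -0.0652, 0.2721]
eef_rot: [-0.001, -0.003, 1.0, 0.001]
ft_force: [-7.1, 4.0, 7.2]
gripper_width: 0.238
gripper_force: 30.0
```

Emit:
play_rows:
  series:
    - [[0.025, -0.033, -0.0016], 0]
    - [[0.022, -0.035, -0.0016], 0]
    - [[0.019, -0.037, -0.0016], 0]
    - [[0.016, -0.039, -0.0016], 0]
    - [[0.013, -0.04, -0.0016], 0]
    - [[0.009, -0.041, -0.0016], 0]

```text
clock: 13.77
tool_pos: [0.5408, -0.0865, 0.2712]
eef_rot: [-0.0, -0.003, 1.0, 0.002]
ft_force: [-2.9, 8.4, 3.5]
gripper_width: 0.237
gripper_force: 30.0
```

Free drag is steady at about 7.6 to 8.8 N. The next quarter uses finer sampling.

Emit:
play_rows:
  series:
    - [[0.005, -0.042, -0.0016], 0]
    - [[0.002, -0.042, -0.0016], 0]
    - [[-0.002, -0.042, -0.0016], 0]

```text
clock: 14.02
tool_pos: [0.542, -0.0989, 0.2708]
eef_rot: [0.0, -0.003, 1.0, 0.002]
ft_force: [-0.0, 9.1, 0.8]
gripper_width: 0.238
gripper_force: 30.0
```

Emit:
play_rows:
  series:
    - [[-0.005, -0.042, -0.0016], 0]
    - [[-0.009, -0.041, -0.0016], 0]
    - [[-0.013, -0.04, -0.0016], 0]

```text
clock: 14.27
tool_pos: [0.54, -0.1114, 0.2703]
eef_rot: [0.001, -0.003, 1.0, 0.002]
ft_force: [4.3, 7.1, -1.4]
gripper_width: 0.239
gripper_force: 30.0
```

Emit:
play_rows:
  series:
    - [[-0.016, -0.039, -0.0016], 0]
    - [[-0.019, -0.037, -0.0016], 0]
    - [[-0.022, -0.035, -0.0016], 0]

```text
clock: 14.52
tool_pos: [0.5347, -0.1229, 0.2698]
eef_rot: [0.002, -0.003, 1.0, 0.002]
ft_force: [5.6, 6.6, -2.8]
gripper_width: 0.232
gripper_force: 30.0
```

Emit:
play_rows:
  series:
    - [[-0.025, -0.033, -0.0016], 0]
    - [[-0.028, -0.031, -0.0016], 0]
    - [[-0.031, -0.028, -0.0016], 0]

```text
clock: 14.77
tool_pos: [0.5266, -0.1327, 0.2693]
eef_rot: [0.002, -0.003, 1.0, 0.002]
ft_force: [8.4, 4.2, -2.6]
gripper_width: 0.238
gripper_force: 30.0
```

Emit:
play_rows:
  series:
    - [[-0.033, -0.025, -0.0016], 0]
    - [[-0.035, -0.022, -0.0016], 0]
    - [[-0.037, -0.019, -0.0016], 0]

```text
clock: 15.02
tool_pos: [0.5162, -0.14, 0.2688]
eef_rot: [0.002, -0.002, 1.0, 0.001]
ft_force: [7.4, 2.2, -4.7]
gripper_width: 0.238
gripper_force: 30.0
```

Emit:
play_rows:
  series:
    - [[-0.039, -0.016, -0.0016], 0]
    - [[-0.04, -0.013, -0.0016], 0]
    - [[-0.041, -0.009, -0.0016], 0]

```text
clock: 15.27
tool_pos: [0.5042, -0.1444, 0.2683]
eef_rot: [0.002, -0.002, 1.0, 0.001]
ft_force: [9.6, 1.8, -4.3]
gripper_width: 0.237
gripper_force: 30.0
```

Emit:
play_rows:
  series:
    - [[-0.042, -0.005, -0.0017], 0]
    - [[-0.042, -0.002, -0.0017], 0]
    - [[-0.042, 0.002, -0.0017], 0]

```text
clock: 15.52
tool_pos: [0.4916, -0.1454, 0.2678]
eef_rot: [0.002, -0.002, 1.0, 0.0]
ft_force: [8.7, -0.6, -4.5]
gripper_width: 0.239
gripper_force: 30.0
```

Emit:
play_rows:
  series:
    - [[-0.042, 0.005, -0.0017], 0]
    - [[-0.041, 0.009, -0.0017], 0]
    - [[-0.04, 0.013, -0.0017], 0]

```text
clock: 15.77
tool_pos: [0.4792, -0.1432, 0.2673]
eef_rot: [0.002, -0.002, 1.0, 0.0]
ft_force: [8.9, -2.4, -4.5]
gripper_width: 0.24
gripper_force: 30.0
```

Emit:
play_rows:
  series:
    - [[-0.039, 0.016, -0.0017], 0]
    - [[-0.037, 0.019, -0.0017], 0]
    - [[-0.035, 0.022, -0.0017], 0]

```text
clock: 16.02
tool_pos: [0.468, -0.1379, 0.2668]
eef_rot: [0.002, -0.001, 1.0, -0.0]
ft_force: [8.3, -2.9, -4.1]
gripper_width: 0.236
gripper_force: 30.0
```

Emit:
play_rows:
  series:
    - [[-0.033, 0.025, -0.0017], 0]
    - [[-0.031, 0.028, -0.0017], 0]
    - [[-0.028, 0.031, -0.0017], 0]

```text
clock: 16.27
tool_pos: [0.4586, -0.1299, 0.2662]
eef_rot: [0.002, -0.001, 1.0, -0.001]
ft_force: [6.1, -6.0, -3.4]
gripper_width: 0.242
gripper_force: 30.0
```

Emit:
play_rows:
  series:
    - [[-0.025, 0.033, -0.0017], 0]
    - [[-0.022, 0.035, -0.0017], 0]
    - [[-0.019, 0.037, -0.0017], 0]

```text
clock: 16.52
tool_pos: [0.4516, -0.12, 0.2657]
eef_rot: [0.001, -0.001, 1.0, -0.001]
ft_force: [4.8, -6.4, -0.8]
gripper_width: 0.238
gripper_force: 30.0
```

Emit:
play_rows:
  series:
    - [[-0.016, 0.039, -0.0017], 0]
    - [[-0.013, 0.04, -0.0017], 0]
    - [[-0.009, 0.041, -0.0017], 0]

```text
clock: 16.77
tool_pos: [0.4473, -0.1083, 0.2652]
eef_rot: [0.001, -0.001, 1.0, -0.001]
ft_force: [2.0, -9.4, 2.2]
gripper_width: 0.238
gripper_force: 30.0
```

Still free after one full turn, with drag at 8 to 9.6 N. On to the next quarter.

Emit:
play_rows:
  series:
    - [[-0.005, 0.042, -0.0017], 0]
    - [[-0.002, 0.042, -0.0017], 0]
    - [[0.002, 0.042, -0.0017], 0]

```text
clock: 17.02
tool_pos: [0.4461, -0.0957, 0.2646]
eef_rot: [-0.0, -0.001, 1.0, -0.002]
ft_force: [-3.2, -8.0, 6.6]
gripper_width: 0.239
gripper_force: 30.0
```

Emit:
play_rows:
  series:
    - [[0.005, 0.042, -0.0017], 0]
    - [[0.009, 0.041, -0.0017], 0]
    - [[0.013, 0.04, -0.0017], 0]

```text
clock: 17.27
tool_pos: [0.4483, -0.0831, 0.2641]
eef_rot: [-0.001, -0.001, 1.0, -0.001]
ft_force: [-4.6, -6.9, 7.9]
gripper_width: 0.239
gripper_force: 30.0
```

Emit:
play_rows:
  series:
    - [[0.016, 0.039, -0.0017], 0]
    - [[0.019, 0.037, -0.0017], 0]
    - [[0.022, 0.035, -0.0017], 0]

```text
clock: 17.52
tool_pos: [0.4538, -0.0715, 0.2636]
eef_rot: [-0.001, -0.001, 1.0, -0.001]
ft_force: [-6.8, -5.0, 9.2]
gripper_width: 0.241
gripper_force: 30.0
```

Emit:
play_rows:
  series:
    - [[0.025, 0.033, -0.0017], 0]
    - [[0.028, 0.031, -0.0017], 0]
    - [[0.031, 0.028, -0.0017], 0]

```text
clock: 17.77
tool_pos: [0.462, -0.0618, 0.2631]
eef_rot: [-0.001, -0.001, 1.0, -0.001]
ft_force: [-7.3, -4.2, 10.2]
gripper_width: 0.241
gripper_force: 30.0
```

Emit:
play_rows:
  series:
    - [[0.033, 0.025, -0.0017], 0]
    - [[0.035, 0.022, -0.0017], 0]
    - [[0.037, 0.019, -0.0017], 0]

```text
clock: 18.02
tool_pos: [0.4724, -0.0547, 0.2625]
eef_rot: [-0.001, -0.002, 1.0, -0.001]
ft_force: [-8.6, -2.5, 9.8]
gripper_width: 0.236
gripper_force: 30.0
```

Emit:
play_rows:
  series:
    - [[0.039, 0.016, -0.0017], 0]
    - [[0.04, 0.013, -0.0017], 0]
    - [[0.041, 0.009, -0.0017], 0]

```text
clock: 18.27
tool_pos: [0.4844, -0.0504, 0.2621]
eef_rot: [-0.001, -0.002, 1.0, -0.0]
ft_force: [-7.6, -0.6, 10.5]
gripper_width: 0.235
gripper_force: 30.0
```

Emit:
play_rows:
  series:
    - [[0.042, 0.005, -0.0016], 0]
    - [[0.042, 0.002, -0.0016], 0]
    - [[0.042, -0.002, -0.0016], 0]

```text
clock: 18.52
tool_pos: [0.4967, -0.0495, 0.2616]
eef_rot: [-0.002, -0.002, 1.0, -0.0]
ft_force: [-10.1, -0.1, 11.4]
gripper_width: 0.239
gripper_force: 30.0
```

Emit:
play_rows:
  series:
    - [[0.042, -0.005, -0.0016], 0]
    - [[0.041, -0.009, -0.0016], 0]
    - [[0.04, -0.013, -0.0016], 0]

```text
clock: 18.77
tool_pos: [0.5085, -0.0517, 0.2612]
eef_rot: [-0.002, -0.002, 1.0, 0.0]
ft_force: [-12.5, 2.1, 12.5]
gripper_width: 0.237
gripper_force: 30.0
```

Emit:
play_rows:
  series:
    - [[0.039, -0.016, -0.0016], 0]
    - [[0.037, -0.019, -0.0016], 0]
    - [[0.035, -0.022, -0.0016], 0]

```text
clock: 19.02
tool_pos: [0.5196, -0.0567, 0.2607]
eef_rot: [-0.002, -0.003, 1.0, 0.001]
ft_force: [-12.3, 4.2, 12.7]
gripper_width: 0.241
gripper_force: 30.0
```

Emit:
play_rows:
  series:
    - [[0.033, -0.025, -0.0016], 0]
    - [[0.031, -0.028, -0.0016], 0]
    - [[0.028, -0.031, -0.0016], 0]

```text
clock: 19.27
tool_pos: [0.5288, -0.0642, 0.2603]
eef_rot: [-0.002, -0.003, 1.0, 0.001]
ft_force: [-11.4, 6.2, 10.6]
gripper_width: 0.239
gripper_force: 30.0
```

Emit:
play_rows:
  series:
    - [[0.025, -0.033, -0.0016], 0]
    - [[0.022, -0.035, -0.0016], 0]
    - [[0.019, -0.037, -0.0016], 0]

```text
clock: 19.52
tool_pos: [0.5358, -0.0736, 0.2599]
eef_rot: [-0.001, -0.004, 1.0, 0.002]
ft_force: [-9.9, 10.5, 8.9]
gripper_width: 0.241
gripper_force: 30.0
```

Emit:
play_rows:
  series:
    - [[0.016, -0.039, -0.0016], 0]
    - [[0.013, -0.04, -0.0016], 0]
    - [[0.009, -0.041, -0.0016], 0]

```text
clock: 19.77
tool_pos: [0.5404, -0.0847, 0.2594]
eef_rot: [-0.001, -0.004, 1.0, 0.003]
ft_force: [-5.1, 12.8, 5.0]
gripper_width: 0.244
gripper_force: 30.0
```

Drag jumped from about 8 to 12.5 N between 86° and 72° of handle angle, so contact is at about 80 to 85°. The handle is now at 15°, and the quarter-turn target is about -7°. Now the last rows.

Emit:
play_rows:
  series:
    - [[0.005, -0.042, -0.0016], 0]
    - [[0.002, -0.042, -0.0016], 0]
    - [[-0.002, -0.042, -0.0016], 0]

```text
clock: 20.02
tool_pos: [0.542, -0.0967, 0.259]
eef_rot: [0.001, -0.004, 1.0, 0.003]
ft_force: [1.6, 14.4, 0.4]
gripper_width: 0.235
gripper_force: 30.0
```

Emit:
play_rows:
  series:
    - [[0, 0, 0], 0]
    - [[0, 0, 0], 0]
    - [[0, 0, 0], 0]

```text
clock: 20.27
tool_pos: [0.542, -0.0978, 0.259]
eef_rot: [0.001, -0.004, 1.0, 0.003]
ft_force: [1.1, 10.4, 0.9]
gripper_width: 0.239
gripper_force: 30.0
```

Emit:
play_rows:
  series:
    - [[-0.002, -0.03, -0.001], 0]
    - [[0, 0, 0], 0]
    - [[0, 0, 0], 0]
    - [[0, 0, 0], 0]

```text
clock: 20.6
tool_pos: [0.542, -0.1002, 0.2589]
eef_rot: [0.001, -0.004, 1.0, 0.003]
ft_force: [1.6, 12.3, 1.0]
gripper_width: 0.237
gripper_force: 30.0
```

Emit:
play_rows:
  series:
    - [[0, 0, 0], 0]
    - [[0, 0, 0], 0]
    - [[0, 0, 0], 0]
    - [[0, 0, 0], 0]
  gripper: -0.1

```text
clock: 20.93
tool_pos: [0.5414, -0.1055, 0.2582]
eef_rot: [-0.0, -0.002, 1.0, -0.0]
ft_force: [-0.5, -0.2, 0.2]
gripper_width: 0.476
gripper_force: 0.0
```

Emit:
play_rows:
  series:
    - [[0, 0, 0.15], 0]
    - [[0, 0, 0.25], 0]
    - [[0, 0, 0.25], 0]
    - [[0, 0, 0.25], 0]
    - [[0, 0, 0.25], 0]
    - [[0, 0, 0.25], 0]
    - [[0, 0, 0.1], 0]
    - [[0, 0, 0], 0]
    - [[0, 0, 0], 0]

```text
clock: 21.68
tool_pos: [0.5414, -0.1053, 0.4077]
eef_rot: [-0.0, -0.002, 1.0, -0.0]
ft_force: [-0.0, -0.3, -0.4]
gripper_width: 0.55
gripper_force: 0.0
```

```bash
python3 - <<'E'
from h import *
s=manip.state();print(s['clock'],s['tool_pos'],s['ft_force'])
w=cam('wrist'); d=cam('side'); 
a=cv2.resize(w['frame'][60:300],(480,180)); b=cv2.resize(d['frame'][130:310,280:390],None,fx=2.7,fy=2.7,interpolation=cv2.INTER_CUBIC)
print(proj(w,[[.4938,-.0973,.247],[.4938+.048,-.102,.289]]))
o=np.zeros((490,780,3),np.uint8); o[:240,:480]=cv2.resize(w['frame'][60:300],(480,240)); o[:b.shape[0],480:480+b.shape[1]]=b
cv2.imwrite('pics/w3.png',cv2.convertScaleAbs(o,alpha=1.4,beta=15))
E
```

```text
21.6833 [ 0.54142487 -0.10526853  0.40768763] [-0.0084894  -0.32303896 -0.36050432]
[[330.22410585 159.2457869 ]
 [324.7318742  228.59784298]]
```

View pics/w3.png

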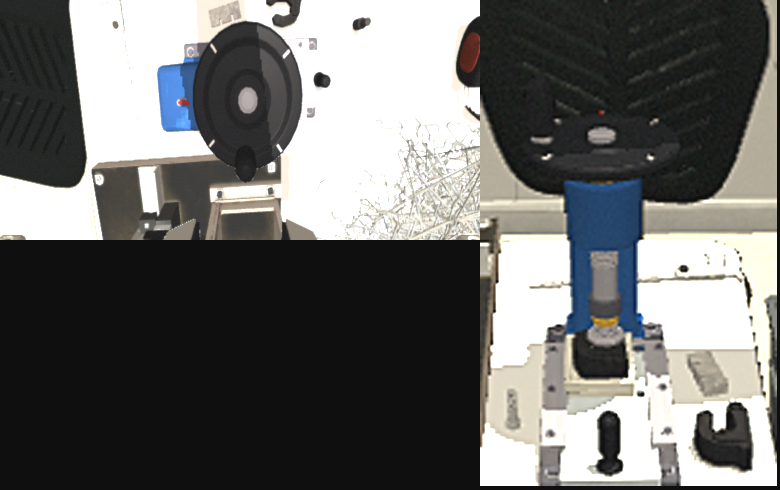

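The wrist view shows the handle at about (328,220), close to the predicted -5°. In the side view the foot sits on the flat clip, the shuttle is home and the loose things are untouched. The gripper is clear, so I'm handing in.

```bash
python3 -c "
from station import manip
print(manip.sign_off())"
```

```text
the job is handed in; nothing more can be done
None
```

The job is handed in at about 22 s of the 67 s allowed, but the verdict wasn't shown: the shuttle is fully home, the clip is clamped an estimated quarter turn past first contact (judged from the handle drag), and the arm is clear with nothing beside the press disturbed.

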